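# Line up the ink bottles by height on the tray

### The arm

A 6-joint arm with a two-finger parallel gripper is mounted at the origin on the work surface. World frame = base frame: x ahead of the robot, y to its left, z up, the work surface at z = 0. Lengths are in mm, angles in rad, forces in N, time in s.
With the tool pointing down it reaches from about 300 to 775 mm from the base axis. Payload 14.6 kg.
Tool frame: the origin (TCP) lies on the centre line of the jaws, within the pads' length; the fingertips stand 19 mm ahead of it and the grasp point (between the pads) is the TCP (bot.tip_reach is the distance from the TCP to the fingertips, in mm); y points along the fingers, x is the direction in which the jaws open and shut, and the axes are right-handed (so a half turn about y gives the same grasp; the last joint's range is limited). The gripper opens to 85 mm and grips with 20 to 120 N. Pads are 22 mm wide; open, the fingers measure 114 mm over their backs; the gripper's body (76 mm by 85 mm) begins 54 mm behind the grasp point. The pads swing forward as they close: fully open they stand 13 mm farther back than shut.
Start: joints at [-1.304, 0.3, 1.521, -0, 1.321, -0.067], TCP at [180.192, -519.635, 250.281] pointing down, gripper open.
Joint ranges: [-3.03, 3.03], [-0.79, 2.21], [0.23, 2.52], [-1.04, 4.18], [0, 3.07], [-2.55, 2.55]. Speed limits (rad/s): [2.22, 2.22, 2.57, 3.14, 3.14, 3.14].

### API

Orientations are given as a unit quaternion [w, x, y, z].
In Python, from rig import bot gives the robot as it stands. Calls block until the motion is done:
- bot.move_to(position, orientation): joint-space move of the TCP to a pose.
- bot.servo_line(position, attitude=None, speed=150, until_force=None): straight line of the TCP; attitude=None keeps the orientation; speed is the mean speed in mm/s. With until_force (N) it stops when the force on the tool has changed by that much, and returns True; else False.
- bot.move_joints(angles): joint-space move.
- bot.move_gripper(opening, grip_force=None): finger opening in mm; grip_force is the grip in N (None keeps the last); returns when the fingers have stopped.
- bot.dwell(seconds).
- bot.ik(position, orientation): joint angles nearest the present ones, or None.
- bot.read_state(): the state.
- bot.read_camera(name): name is "side" or "top"; returns a dict with "image" (420x560x3 uint8, blue, green, red), "depth" (420x560 float32, mm along the optical axis (not along the pixel's ray), 0 where there is no reading), "fovy" (degrees; the focal length in pixels is half the picture's height over the tangent of half this angle, whatever the lens; pixels are square), "cx", "cy" (the principal point, pixels), "eye" and "attitude" of the camera in the world. Camera axes: x right, y down, z forward; pixel columns grow to the right and rows downward; lengths in mm; the calibration is good to about 2 mm. A picture is of the moment at which its call begins.
A pose or a line that the arm cannot do raises bot.MotionError and nothing moves.
- bot.finish_job(): hands the job in, once; it reports no verdict.
The state is a dict: "clock": time; "joint_positions": joint angles; "qvel": joint speeds; "effort": joint torques, N m; "ee_pos": TCP position; "tool_rot": TCP orientation; "ft_force": force on the tool from outside, world axes, zero at the start; "moment": the same for the moment, N m; "grip_width": finger opening in mm.
Only numpy, scipy, OpenCV 4.12 (cv2) and the standard library are available. Lean on these libraries where they do the work, as an engineer would, in place of code of your own. Each camera call takes 0.05 s, during which the arm holds its last target. There are 200 camera calls.

### The job

The big ink bottle and the squat jar already stand at the two ends of the tray's row. Stand the four loose ink bottles on the four empty pads between them, one centred on each pad, so that the row steps down in height from the big bottle to the jar. Keep the bottles and the jar upright throughout, and leave the big bottle and the jar where they stand.

Things in the scene. Friction and masses are not known exactly. Their poses are not given: they have to be found in the camera images.
- bottle_120ml_c (a point): loose ink bottle, 48 mm diameter, 102 mm tall to the top of its cap: round white body with straight sides up to 72 mm, paper label, narrower ribbed black screw cap. The point is at its centre, 51 mm above its underside; z is up the bottle. Starts upright on the table in front of the tray.
- bottle_75ml_c (a point): loose ink bottle, 42 mm diameter, 86 mm tall to the top of its cap: round white body with straight sides up to 60 mm, paper label, narrower ribbed black screw cap. The point is at its centre, 43 mm above its underside; z is up the bottle. Starts upright on the table in front of the tray.
- bottle_30ml_c (a point): loose ink bottle, 34 mm diameter, 68 mm tall to the top of its cap: round white body with straight sides up to 47 mm, paper label, narrower ribbed black screw cap. The point is at its centre, 34 mm above its underside; z is up the bottle. Starts upright on the table in front of the tray.
- bottle_15ml_c (a point): loose ink bottle, 28 mm diameter, 54 mm tall to the top of its cap: round white body with straight sides up to 36 mm, paper label, narrower ribbed black screw cap. The point is at its centre, 27 mm above its underside; z is up the bottle. Starts upright on the table in front of the tray.
- big_bottle_c (a point): ink bottle of the same make, the largest, 60 mm diameter, 124 mm tall, already standing on the last pad at one end of the tray's row (which end varies), loose. The point is at its centre, 62 mm above its underside. Stays where it is.
- jar_c (a point): squat white jar with a flat bare-metal lid, 63 mm diameter, 38 mm tall, already standing on the last pad at the other end of the row, loose. The point is at its centre, 19 mm above its underside. Stays where it is.
- pad_a: free place: round black rubber pad, 60 mm across, 3 mm thick, fixed in the low steel tray (132 x 500 mm, rim 9 mm high). Six such pads lie in line 82 mm apart, the end two taken by big bottle and jar. Origin: centre of its underside, 2 mm above the table (top face 5 mm above the table); y along the row, x across. The letter says nothing of its place in the row.
- pad_b: free place: round black rubber pad, 60 mm across, 3 mm thick, fixed in the low steel tray (132 x 500 mm, rim 9 mm high). Six such pads lie in line 82 mm apart, the end two taken by big bottle and jar. Origin: centre of its underside, 2 mm above the table (top face 5 mm above the table); y along the row, x across. The letter says nothing of its place in the row.
- pad_c: free place: round black rubber pad, 60 mm across, 3 mm thick, fixed in the low steel tray (132 x 500 mm, rim 9 mm high). Six such pads lie in line 82 mm apart, the end two taken by big bottle and jar. Origin: centre of its underside, 2 mm above the table (top face 5 mm above the table); y along the row, x across. The letter says nothing of its place in the row.
- pad_d: free place: round black rubber pad, 60 mm across, 3 mm thick, fixed in the low steel tray (132 x 500 mm, rim 9 mm high). Six such pads lie in line 82 mm apart, the end two taken by big bottle and jar. Origin: centre of its underside, 2 mm above the table (top face 5 mm above the table); y along the row, x across. The letter says nothing of its place in the row.

How it is judged:
By the outcome, as a careful person would: the job done as asked, in the order asked, and still so for the second after the job is handed in, with the robot touching nothing.
It also fails if it takes over 115 s, if anything falls off the work surface, if the arm or the gripper's body presses on something with over 40 N, if the wrist force passes 120 N, or if a joint passes its speed limit or range.

## Working session

There is one attempt and no reset: what is moved stays moved. The work goes in short steps, each a Python script; the robot and the scene stay as the last script left them, time stands still between calls to the robot, and variables do not carry over. Pictures are saved under pics/ and viewed, about 12 in all and at most 16, crops included, and the job is handed in when it is done.

```bash
mkdir -p pics; ls; cat > h.py <<'E'
import numpy as np, cv2
from scipy.spatial.transform import Rotation as R
from rig import bot
def cam(n):
    c=bot.read_camera(n); h=c["image"].shape[0]
    c["f"]=h/2/np.tan(np.radians(c["fovy"])/2)
    q=c["attitude"]; c["R"]=R.from_quat([q[1],q[2],q[3],q[0]]).as_matrix() if np.size(q)==4 else np.array(q)
    c["eye"]=np.array(c["eye"]); return c
def ray(c,u,v): return c["R"]@np.array([(u-c["cx"])/c["f"],(v-c["cy"])/c["f"],1])
def atz(c,u,v,z):
    r=ray(c,u,v); return c["eye"]+r*(z-c["eye"][2])/r[2]
def cloud(c):
    v,u=np.mgrid[:420,:560]; d=c["depth"]
    p=np.stack([(u-c["cx"])/c["f"],(v-c["cy"])/c["f"],np.ones_like(d)],-1)*d[...,None]
    p=p@c["R"].T+c["eye"]; p[d==0]=np.nan; return p
E
python3 - <<'E'
from h import *
for n in("top","side"):
    c=cam(n); cv2.imwrite(f"pics/{n}0.png",c["image"]); print(n,c["eye"],c["attitude"],c["f"],c["cx"],c["cy"])
    np.savez(f"{n}0.npz",**{k:c[k] for k in("image","depth","eye","R","f","cx","cy")})
s=bot.read_state();print(s["clock"],s["tool_rot"],s["grip_width"],bot.tip_reach)
E
```

```text
pics
top [389.84676249   8.58795827 951.79392513] [ 0.06059707 -0.70250864  0.70583527 -0.06786882] 450.89907340743406 279.0317290198339 211.939865990143
side [411.7909034  942.43539343 817.58308225] [ 0.03854683 -0.07496077  0.89589944 -0.43618714] 531.3058413668606 275.55361952604517 206.28578039999607
0.1 [ 0.57635556 -0.57587516  0.41028321 -0.40969471] 85.45867109346587 19.0
```

View pics/top0.png

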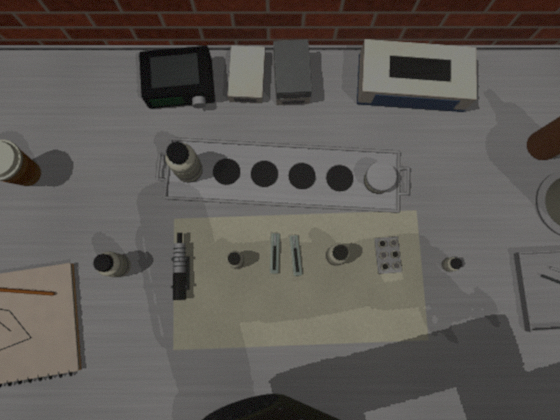

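View pics/side0.png

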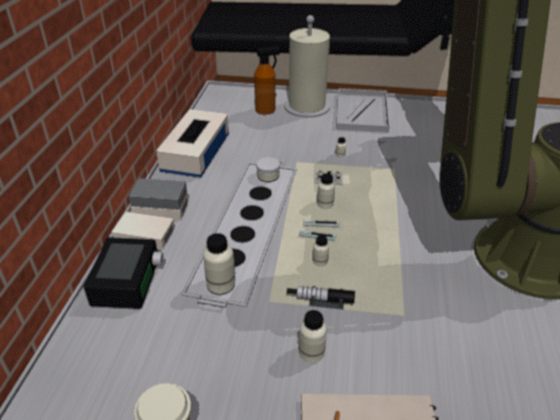

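The top view shows the big bottle at (178,153), free pads at (227,172), (264,174), (302,176) and (340,178), and the jar at (382,178). The loose bottle caps are at (105,263), (235,259), (339,253) and (454,264). The side view confirms the same order. Next I'll refine these by colour and depth, then cross-check the two views.

```bash
cat > m.py <<'E'
from h import *
def blob(c,u,v,r=16,thr=45):
    g=c["image"].max(2); u0,v0=int(u)-r,int(v)-r
    m=(g[v0:v0+2*r,u0:u0+2*r]<thr).astype(np.uint8)
    n,l,s,ce=cv2.connectedComponentsWithStats(m)
    k=min(range(1,n),key=lambda i:np.hypot(*(ce[i]-r))-0.3*np.sqrt(s[i,4]))
    return ce[k]+[u0,v0],s[k],(l==k),(u0,v0)
def tri(c1,p1,c2,p2):
    a,b=ray(c1,*p1),ray(c2,*p2); t=np.linalg.lstsq(np.c_[a,-b],c2["eye"]-c1["eye"],rcond=None)[0]
    x,y=c1["eye"]+a*t[0],c2["eye"]+b*t[1]; return (x+y)/2,np.linalg.norm(x-y)
E
python3 - <<'E'
from m import *
T,S=[{k:v for k,v in np.load(f"{n}0.npz").items()} for n in("top","side")]
pts=dict(b120=((105,263),(313,322)),b75=((339,253),(326,181)),b30=((235,259),(321,243)),b15=((454,264),(341,143)),big=((178,153),(217,244)),
 p1=((227,172),(234,257)),p2=((264,174),(242,234)),p3=((302,176),(252,212)),p4=((340,178),(260,193)))
CT,CS=cloud(T),cloud(S)
for k,(a,b) in pts.items():
    pa,sa,ma,oa=blob(T,*a); pb,sb,mb,ob=blob(S,*b)
    x,e=tri(T,pa,S,pb)
    q=CT[oa[1]:oa[1]+32,oa[0]:oa[0]+32][ma]; q=q[np.isfinite(q[:,2])]
    zt=np.percentile(q[:,2],80)
    q2=CS[ob[1]:ob[1]+32,ob[0]:ob[0]+32][mb]
    print(k,pa.round(1),sa[2:],pb.round(1),sb[2:],"tri",x.round(1),round(e,1),"depth",np.nanmedian(q,0).round(1),zt.round(1),"side",np.nanmedian(q2,0).round(1))
print("table",np.nanmedian(CT[290:330,220:300].reshape(-1,3),0))
# clouds of body points: fit circle
for k,u,v in(("jar",382,178),("mat",200,320)): print(k,CT[v,u])
for n,r in(("top",[(60,225,160,290),(205,230,265,290),(305,225,370,290),(420,235,480,295)]),("side",[(280,290,345,370),(295,225,345,275),(295,165,355,215),(320,125,365,165)])):
    im=(T if n=="top" else S)["image"]
    t=[cv2.resize(im[b:d,a:c],(390,290),interpolation=cv2.INTER_CUBIC) for a,b,c,d in r]
    cv2.imwrite(f"pics/{n}crop.png",np.vstack([np.hstack(t[:2]),np.hstack(t[2:])]))
E
```

```text
b120 [103.1 262.4] [ 19  18 265] [313.2 319.6] [ 18  18 265] tri [452.  333.2  91. ] 0.5 depth [452.  329.2 102.1] 103.5 side [451.3 341.8 100.4]
b75 [340.1 252.1] [ 15  15 161] [326.4 178.1] [11 12 93] tri [ 470.6 -119.1   76.8] 0.6 depth [ 470.1 -117.6   86.4] 88.0 side [ 470.  -108.4   83.6]
b30 [233.7 258.1] [ 12  11 105] [321.4 239.4] [10 11 92] tri [461.1  88.6  62.1] 0.8 depth [461.1  87.6  68.7] 69.9 side [460.5  95.6  66.3]
b15 [456.  263.1] [11 10 87] [341.3 139.8] [ 6  5 22] tri [ 449.9 -356.    46.2] 1.4 depth [ 450.2 -352.7   54.9] 56.7 side [ 449.1 -346.3   51.6]
big [177.3 152.6] [ 22  22 365] [216.5 243.1] [ 20  19 296] tri [660.  194.8 116.6] 0.9 depth [656.2 192.4 129.6] 130.8 side [656.8 206.3 127.3]
p1 [226. 171.] [ 27  25 530] [238.3 257. ] [ 11  16 123] tri [646.8 112.5   6.7] 14.3 depth [654.4 112.8   6.1] 7.4 side [640.  111.    4.1]
p2 [263.8 173.3] [ 26  26 512] [242.2 233.7] [ 23  15 262] tri [649.7  30.8   1.7] 0.8 depth [649.3  30.4   6. ] 7.4 side [648.7  34.3   4.2]
p3 [301.6 175.7] [ 26  25 504] [251.6 212.3] [ 22  13 219] tri [644.3 -51.3   1.4] 1.0 depth [643.3 -51.6   6. ] 7.5 side [643.2 -47.    4. ]
p4 [339.4 177.8] [ 26  25 511] [260.2 192.9] [ 21  12 185] tri [ 639.  -133.5    1.4] 1.3 depth [ 638.2 -132.6    6.1] 7.5 side [ 637.3 -129.4    4.2]
table [360.9990165   40.60255402   1.48872741]
jar [ 627.2983255  -215.43270147   45.98566517]
mat [340.06852175 161.67706186   0.36646458]
```

View pics/topcrop.png

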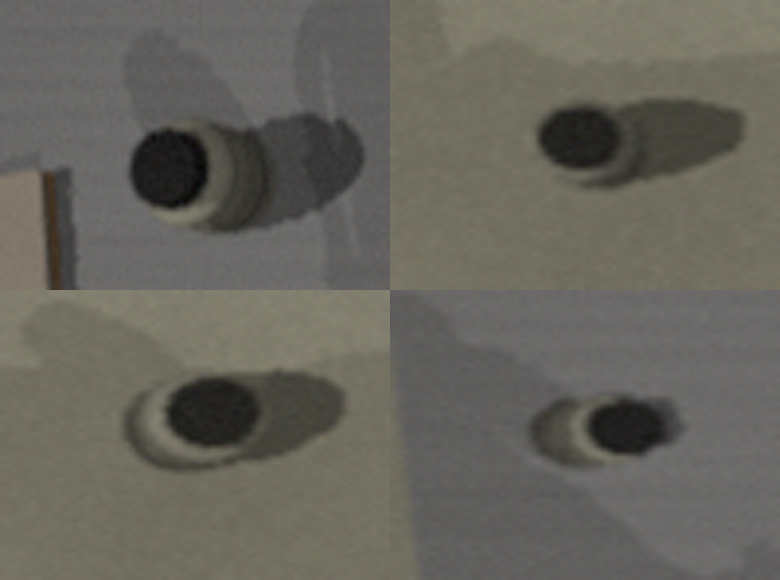

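Triangulation and depth agree on x to within 0.5 mm. They differ by up to 4 mm in y, because of parallax on the cap sides. I'll pick with the jaws along y, so the grip centres the bottle in y, and place with the jaws across the row. Pads fit a line 82.2 mm apart at z ≈ 5. Bottle-top heights are 102, 86, 68 and 55 mm, as expected. Next is an IK check, then the first pick.

```bash
cat > act.py <<'E'
from m import *
PICK=dict(b120=(452,331),b75=(470.4,-118.3),b30=(461.1,88),b15=(450,-354))
PAD=dict(b120=(655,112.7),b75=(649.6,30.7),b30=(644.1,-51.4),b15=(638.7,-133.2))
DIA=dict(b120=48,b75=42,b30=34,b15=28); GH=dict(b120=52,b75=40,b30=31,b15=23)
ROW=-0.066; ZT=235
def quat(a):
    x=np.array([np.cos(a),np.sin(a),0]); y=np.array([0,0,-1.]); q=R.from_matrix(np.c_[x,y,np.cross(x,y)]).as_quat()
    return [q[3],q[0],q[1],q[2]]
def best(p,a):
    j0=np.array(bot.read_state()["joint_positions"]); c=[]
    for b in(a,a+np.pi):
        j=bot.ik(p,quat(b))
        if j is not None: c.append((np.abs(np.array(j)-j0).max(),b,j))
    return min(c,key=lambda t:t[0]) if c else None
def st(t):
    s=bot.read_state(); print(t,"t",round(s["clock"],1),np.round(s["ee_pos"],1),"w",round(s["grip_width"],1),"F",np.round(s["ft_force"],1),flush=True)
def goto(p,a): bot.move_to(list(p),quat(best(p,a)[1]))
def pick(k,p=None,a=np.pi/2,z0=0):
    x,y=PICK[k] if p is None else p
    bot.move_gripper(DIA[k]+22,30); goto((x,y,ZT),a); bot.servo_line([x,y,GH[k]+z0],speed=150)
    bot.move_gripper(DIA[k]-6,30); st("gripped "+k)
    bot.servo_line([x,y,ZT],speed=150); st("lifted")
def place(k,p=None):
    x,y=PAD[k] if p is None else p
    goto((x,y,ZT),ROW); bot.servo_line([x,y,GH[k]+5+8],speed=150)
    hit=bot.servo_line([x,y,GH[k]+5-2],speed=25,until_force=4); st(f"down {hit}")
    bot.move_gripper(DIA[k]+14); bot.servo_line([x,y,ZT],speed=170); st("released")
E
python3 - <<'E'
from act import *
for k in PICK:
    for (x,y),a in((PICK[k],np.pi/2),(PAD[k],ROW)):
        print(k,[ (r and (round(r[1],2),np.round(r[2],2))) for r in (best((x,y,ZT),a),best((x,y,GH[k]),a))])
E
```

```text
b120 [(1.57, array([ 0.57,  0.34,  1.51, -0.  ,  1.3 , -1.  ])), (1.57, array([ 0.57,  0.56,  1.65, -0.  ,  0.92, -1.  ]))]
b120 [(-0.07, array([ 0.12,  0.57,  1.17, -0.  ,  1.4 ,  0.18])), (-0.07, array([ 0.12,  0.76,  1.32, -0.  ,  1.07,  0.18]))]
b75 [(4.71, array([-0.32,  0.17,  1.72, -0.  ,  1.25,  1.25])), (4.71, array([-0.32,  0.45,  1.87, -0.  ,  0.82,  1.25]))]
b75 [(-0.07, array([-0.01,  0.54,  1.22, -0.  ,  1.38,  0.06])), (-0.07, array([-0.01,  0.75,  1.37, -0.  ,  1.03,  0.06]))]
b30 [(1.57, array([ 0.11,  0.13,  1.76, -0.  ,  1.25, -1.46])), (1.57, array([ 0.11,  0.45,  1.92, -0.  ,  0.78, -1.46]))]
b30 [(-0.07, array([-0.14,  0.53,  1.24, -0.  ,  1.38, -0.07])), (-0.07, array([-0.14,  0.75,  1.39, -0.  ,  1.  , -0.07]))]
b15 [(4.71, array([-0.73,  0.36,  1.47, -0.  ,  1.3 ,  0.84])), (4.71, array([-0.73,  0.63,  1.62, -0.  ,  0.89,  0.84]))]
b15 [(-0.07, array([-0.26,  0.54,  1.21, -0.  ,  1.38, -0.2 ])), (-0.07, array([-0.26,  0.77,  1.37, -0.  ,  1.  , -0.2 ]))]
```

```bash
python3 - <<'E'
from act import *
pick("b15")
c=cam("side"); cv2.imwrite("pics/s1.png",c["image"])
E
```

```text
gripped b15 t 3.6 [ 450.2 -354.2   23.6] w 27.2 F [-2.   1.6  6.4]
lifted t 5.2 [ 449.8 -353.9  234.2] w 27.4 F [ 0.   0.1 -0.8]
```

View pics/s1.png

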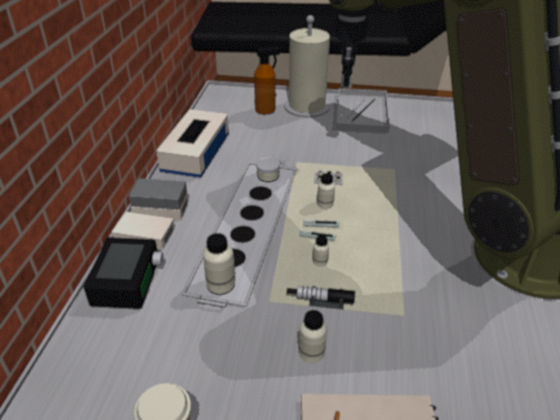

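The 15 ml bottle is gone from (341,143) and the jaws stopped at 27.4 mm, so it is held. The gripper hangs at about (348,65). Time used is small, so I'll place it.

```bash
python3 - <<'E'
from act import *
place("b15")
goto((*PICK["b120"],ZT),np.pi/2)
for n in("top","side"):
    c=cam(n); a,b,w,h=((290,130,140,100) if n=="top" else (200,140,140,100))
    cv2.imwrite(f"pics/p15{n}.png",cv2.resize(c["image"][b:b+h,a:a+w],None,fx=4,fy=4,interpolation=cv2.INTER_CUBIC))
E
python3 -c "
import cv2,numpy as np
cv2.imwrite('pics/p15.png',cv2.resize(np.hstack([cv2.imread('pics/p15top.png'),cv2.imread('pics/p15side.png')]),(800,286)))"
```

```text
down True t 8.2 [ 639.  -133.3   28.3] w 27.0 F [-0.6  0.2  4.2]
released t 9.9 [ 638.4 -133.1  233.9] w 41.9 F [-0.2 -0.  -0.8]
```

View pics/p15.png

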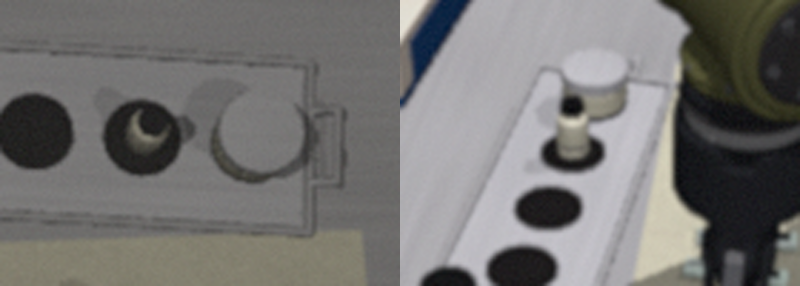

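The 15 ml bottle stands upright and centred on its pad, at crop (142,130) against a pad centre of about (143,138); the cap is offset by parallax. It touched down at 28.3 mm, which matches 5 + 23. Next are the other three, with a grip check on each.

```bash
python3 - <<'E'
from act import *
for k in("b120","b75","b30"):
    pick(k); w=bot.read_state()["grip_width"]
    if abs(w-DIA[k])>3: print("bad grip",k,w); break
    place(k)
goto((400,-330,ZT),ROW); st("away")
T,S=cam("top"),cam("side")
t=cv2.resize(T["image"][125:225,150:415],(795,300),interpolation=cv2.INTER_CUBIC)
s=cv2.resize(S["image"][140:320,170:320],(330,396),interpolation=cv2.INTER_CUBIC)
cv2.imwrite("pics/endt.png",t); cv2.imwrite("pics/ends.png",s)
for n,c in(("top",T),("side",S)): np.savez(f"{n}1.npz",**{k:c[k] for k in("image","depth","eye","R","f","cx","cy")})
E
```

```text
gripped b120 t 14.1 [452.3 331.2  52.8] w 47.2 F [-1.2  0.1  6.3]
lifted t 15.5 [451.8 330.8 234.1] w 47.2 F [-0.2 -0.  -2.2]
down True t 18.3 [655.3 112.7  57.6] w 47.4 F [ 0.2 -0.1  3.2]
released t 19.8 [654.7 112.7 233.8] w 62.4 F [0.8 0.5 0.3]
gripped b75 t 22.9 [ 470.7 -118.4   40.6] w 41.3 F [-2.7  0.3  5.4]
lifted t 24.3 [ 470.1 -118.2  234.2] w 41.0 F [-0.1  0.3 -0.9]
down True t 27.2 [650.   30.7  45.3] w 41.6 F [ 1.4 -0.3  3.6]
released t 28.7 [649.3  30.7 233.8] w 56.1 F [-0.1  0.2 -0.4]
gripped b30 t 32.1 [461.4  88.   31.6] w 33.2 F [-1.3  0.2  5.7]
lifted t 33.6 [460.8  88.  234.3] w 33.1 F [ 0.1  0.1 -0.7]
down True t 36.7 [644.5 -51.4  36.2] w 33.4 F [1.9 0.2 3. ]
released t 38.3 [643.8 -51.4 233.8] w 48.0 F [-0.1 -1.1 -0.5]
away t 39.7 [ 400.7 -329.6  234.9] w 47.8 F [ 0.6  0.2 -0.3]
```

View pics/endt.png

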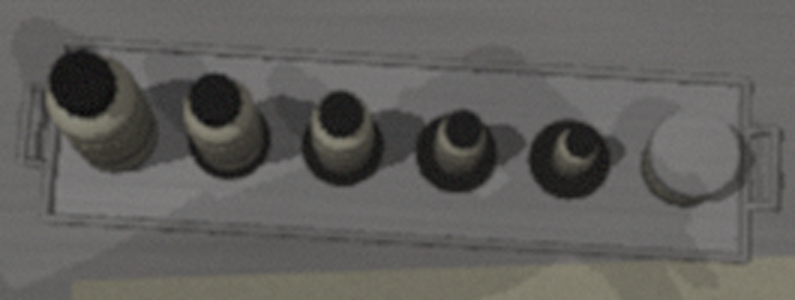

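View pics/ends.png

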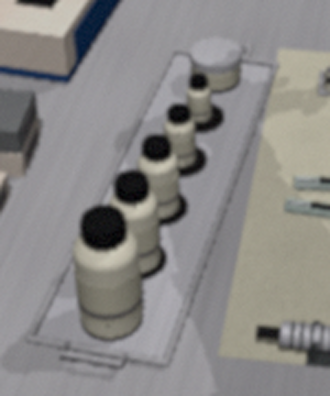

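All six stand upright and step down from the big bottle at crop (83,83) to the jar at (695,155). I'll check centring numerically from the cap tops, and confirm that the big bottle and jar haven't moved.

```bash
python3 - <<'E'
from act import *
L=lambda n:{k:v for k,v in np.load(n).items()}
C0,C=cloud(L("top0.npz")),cloud(L("top1.npz"))
def top(C,x,y,h,r):
    m=(np.hypot(C[...,0]-x,C[...,1]-y)<r)&(abs(C[...,2]-h)<6)
    p=C[m]; return ((p.min(0)+p.max(0))/2).round(1),p.mean(0).round(1),m.sum()
for k,h in(("b120",107),("b75",91),("b30",73),("b15",59)): print(k,PAD[k],top(C,*PAD[k],h,26))
for n,p,h,r in(("big",(657,193),129,30),("jar",(630,-215),43,45)): print(n,top(C0,*p,h,r),top(C,*p,h,r))
E
```

```text
b120 (655, 112.7) (array([655.6, 110.9, 106.4]), array([654.8, 110.8, 107.6]), np.int64(225))
b75 (649.6, 30.7) (array([649.4,  29.5,  90.7]), array([649.3,  29.3,  91.5]), np.int64(178))
b30 (644.1, -51.4) (array([644.1, -53.1,  72.2]), array([644. , -52.8,  73.4]), np.int64(118))
b15 (638.7, -133.2) (array([ 639.2, -134.2,   58.2]), array([ 639. , -134.1,   59.5]), np.int64(92))
big (array([660.1, 192.5, 128.8]), array([659.3, 192.7, 129.5]), np.int64(350)) (array([659.8, 192.4, 128.8]), array([659.3, 192.7, 129.5]), np.int64(350))
jar (array([ 634.4, -215. ,   43. ]), array([ 633.6, -214.7,   44. ]), np.int64(701)) (array([ 634.1, -215.2,   42.9]), array([ 633.7, -214.6,   43.9]), np.int64(703))
```

All four are within 2 mm of their pad centres, and the big bottle and jar are unmoved. I'm handing the job in.

```bash
python3 -c "
from rig import bot
bot.finish_job()"
```

```text
the job is handed in; nothing more can be done
```

The four loose bottles now stand on the four pads in the order 120, 75, 30 and 15 ml, so the row steps down from the big bottle to the jar. I gripped each with the jaws along y to centre it, then set it down with the jaws across the row. The job took about 40 s of the 115 s allowed.

- **Centring:** in the last top-camera measurement, the cap centres lie within about 0.9 mm of the pad centres in x and 2 mm in y. The y offset is nearly the same for all four, about 1–2 mm, which is within the camera calibration. The cap tops are at the expected heights.
- **Upright:** all six look upright in the last top and side pictures.
- **Big bottle and jar:** their measured positions before and after agree to within 0.3 mm.
- **Disagreements:** before the picks, the two-view and depth measurements of the caps differed by up to 4 mm in y, so I relied on the grip to centre that direction. The two-view fix on the pad beside the big bottle failed because that pad was partly hidden from the side camera. I took that pad's position from the top camera and the line of the other pads.

The largest force I read was about 6 N, sampled only at grips and set-downs. No check failed at the end.

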